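# Set a swing fence square with a try square and lock it

### The arm

A 7-joint arm with a two-finger parallel gripper is mounted at the origin on a cart in front of the work surface, level with it; the furniture and walls round the work are solid. World frame = base frame: x ahead of the robot, y to its left, z up, the work surface at z = 0. Lengths are in m, angles in rad, forces in N, time in s.
With the tool pointing down it reaches from about 0.35 to 0.9 m from the base axis. Payload 19.9 kg.
Tool frame: the origin (TCP) lies on the centre line of the jaws, within the pads' length; the fingertips stand ctrl.tip_extent ahead of it and the grasp point (between the pads) lies 11 mm behind it (ctrl.tip_extent is the distance from the TCP to the fingertips, in m); z points along the fingers, y is the line along which they close (so a half turn about z gives the same grasp; the last joint's range is limited). The gripper opens to 85 mm and grips with 20 to 120 N. Pads are 22 mm wide; open, the fingers measure 114 mm over their backs; the gripper's body (76 mm by 85 mm) begins 54 mm behind the grasp point. The pads swing forward as they close: fully open they stand 13 mm farther back than shut.
Start: joints at [-1.183, 0.417, -0.01, 1.614, 0.005, 1.111, -0.053], TCP at [0.26, 0.568, 0.239] pointing down, gripper open.
Joint ranges: [-2.81, 2.81], [-0.39, 2.02], [-1.27, 1.25], [0.06, 2.57], [-1.19, 4.33], [0.19, 2], [-2.82, 2.82]. Speed limits (rad/s): [1.89, 1.89, 2.39, 2.39, 3.01, 3.01, 3.01].

### API

Orientations are given as a 3x3 rotation matrix whose columns are the frame's x, y, z axes.
In Python, from cell import ctrl, camera, camera_info, hand_in gives the robot as it stands. The module is installed in compiled form; this text tells all that it offers.
- The arm moves only by the tool drive_tool, never from a script. Its argument "moves" is text: rows parted by semicolons, each of 7 numbers parted by spaces: the turn, a rotation vector about the tool's x, y, z in degrees, then the shift along the tool's x, y, z in m, then the gripper command: -1 is fully open, 1 is shut, values between are in proportion. In form: wx wy wz tx ty tz gripper; .... A call has 1 to 10 rows; each row is the pose to reach, as a shift and turn from the pose commanded when the call began, along the tool's axes at that moment; what a row does not reach only later rows make up. A row lasts 1/12 s, in which the tool goes at most 41.7 mm and 7.16 degrees, less where a joint would pass 70% of its speed; a pose out of reach is approached as far as the arm can. A call with a gripper value outside its range is refused whole. The fingers move at their own pace and stop on an object; "grip_force" is the grip in N (left out, the last holds). Time passes only in rows, so rows that repeat a pose let the fingers close. It gives the time, the measured TCP pose, the force, the opening and the grip force at its end, in the units of the state.
- ctrl.sense(): the state, without advancing time (a new reading comes with each control period).
- camera(name): name is "scene" or "top" or "wrist"; returns the picture (420x560x3 uint8, red, green, blue); there is no depth.
- camera_info(name): a dict with "intrinsics" (3x3 intrinsics, pixels), "origin" and "attitude" of the camera in the world; the wrist camera has in their place "hand_eye" (4x4, takes a point from camera to tool coordinates, whose origin is the TCP and whose axes are the flange's). Camera axes: x right, y down, z forward; pixel columns grow to the right and rows downward; lengths in m; the calibration is good to about 2 mm. A picture is of the moment at which its call begins: read the wrist's pose just before it. camera_info takes no time and is no camera call.
- hand_in(): hands the job in; it is judged then, once.
The state is a dict: "clock": time; "joints": joint angles; "joint_velocities": joint speeds; "effort": joint torques, N m; "eef_pos": TCP position; "ee_rot": TCP orientation; "wrist_force": force on the tool from outside, world axes, zero at the start; "wrist_torque": the same for the moment, N m; "width": opening from 0.0 (shut) to 1.0 (fully open); "finger_force": force on a finger pad.
Only numpy, scipy, OpenCV 4.12 (cv2) and the standard library are available. Lean on these libraries where they do the work, as an engineer would, in place of code of your own. Each camera call takes 0.05 s, during which the arm holds its last target. There are 200 camera calls.

### The job

Set the blue swing fence of the tray-positioning fixture at a right angle. Take the steel square by its red grip, lay it on the fixture plate and, holding it, press it into the corner until its two outer faces sit flush, without gaps, against the aluminium fence and the blue fence, pushing the blue fence out to square, and hold it pressed there for about a second. Leave it lying in the corner while you turn the clamp lever fully clockwise to lock, then put the square back flat in the middle of its cork pad, leaving the blue fence square and the things standing around undisturbed.

Things in the scene. Friction and masses are not known exactly. Their poses are not given: they have to be found in the camera images.
- fixture: Grey fixture plate fixed on the table, 200 (x) x 235 (y) x 10 mm. Origin: on its underside, 100 mm from both x edges, 105 mm from the +y edge and 130 mm from the -y edge; z up. It may stand turned. On it are an aluminium fence, a blue swing fence and a clamp lever. The inner corner of the fences, when square, is at (60, 60) mm in this frame.
- corner (a point): The inner corner where the two fence faces would meet when square, on the plate's top (10 mm up); at (60, 60, 10) mm in the fixture's frame, same axes as the fixture.
- fixed_fence: Aluminium fence bar fixed to the plate, 24 x 160 x 26 mm, top 36 mm above the table. Same origin and axes as the fixture: its inner face is the plane x = +60 mm, facing -x, from y = -110 to +50 mm.
- swing_fence (a joint): Angle of the blue swing fence, rad. 0: square, its inner face is the fixture's plane y = +60 mm, facing -y, from x = -90 to +62 mm; positive: leans inward, free end toward the fixture's -y. Starts 0.12 to 0.3, range -0.3 to 0.5, no stop at 0. Stiff friction pivot at point lever_pivot (0.4 N m): stays where left, about 3 N at the free end turns it; the lever does not affect it.
- swing_end (a point): Inner top edge of the blue fence's free end, at (-90, 60, 36) mm of the fixture when square; moves with the fence. The fence bar is 24 mm thick, its top 36 mm above the table.
- clamp_lever (a joint): Clamp lever angle, rad: 0 (unlocked) to 1.0 (locked, hard stop), growing clockwise seen from above; starts 0 to 0.2. Turns on the vertical axis at point lever_pivot; at 0 its arm points 0.5 rad from the fixture's +y toward -x, at 1.0 it points 0.5 rad from +y toward +x. Light friction (0.08 N m); stays where left.
- lever_knob (a point): Centre of the top of the lever's upright orange knob, a round rod 16 mm in diameter, 50 mm tall (from 42 to 92 mm above the table), 70 mm from the lever's pivot axis.
- lever_pivot (a point): Pivot axis of lever and blue fence, at (78, 76, 45) mm in the fixture's frame, z up.
- square: Loose steel L-shaped square, 12 mm thick, 0.3 kg, legs 120 x 30 mm. Origin: on the underside, below its red grip. Outer faces: x = +45 mm (for the aluminium fence) and y = +45 mm (for the blue fence); legs reach to -75 mm; outer corner notched 8 mm. Pressed home its axes are parallel to the fixture's, its origin at (15, 15, 10) mm of the fixture.
- square_mid (a point): Middle of the square's outline on its underside, at (-15, -15, 0) mm in its frame.
- pad: Cork pad fixed on the table, 150 x 150 x 5 mm; origin: centre of its underside. The square starts on it.
- tape_roll: Bystander: roll of masking tape lying flat, 96 x 95 x 25 mm; origin under its centre.
- timer: Bystander: white bench timer, 64 x 66 x 16 mm; origin under its centre.
- bottle: Bystander: reagent bottle with blue cap, 56 mm in diameter, 107 mm tall; origin under its centre.
- grip (a point): Centre of the top of the square's red grip, 67 mm above its underside, straight over its origin. The grip is an upright block 44 mm along the square's x, 16 mm along its y and 55 mm tall: pinch it across y.

How it is judged:
On the way, in this order (a step that is already met when the one before it is completed fails the run):
1. the held square, low on the plate, presses both fences (over 1 N each) within 3 mm of home, square and blue fence both within 0.03 rad, for 0.5 s (contact force between square and fixed_fence above 1 N and contact force between square and swing_fence above 1 N and contact force between the fingers and square above 1 N and angle between the x axis of square and the x axis of fixture, either way round below 0.03 rad and x of square in the frame of fixture above 0.012 m and y of square in the frame of fixture above 0.012 m and z of square in the frame of fixture below 0.016 m and value of joint swing_fence between -0.03 and 0.03 rad), for 0.5 s.
2. lever turned over 0.85 rad while the square lies released in the corner within 5 mm of home and the blue fence is within 0.03 rad of square (value of joint clamp_lever above 0.85 rad and x of square in the frame of fixture above 0.01 m and y of square in the frame of fixture above 0.01 m and z of square in the frame of fixture below 0.013 m and contact force between the fingers and square below 0.5 N and value of joint swing_fence between -0.03 and 0.03 rad), for 0.2 s.
At the end, for the whole second after the job is handed in: The blue fence is square to the aluminium fence within 0.03 rad, the clamp lever is at lock (over 0.85 rad), and the square lies flat and still on the cork pad, its middle within 30 mm of the pad's centre (value of joint swing_fence between -0.03 and 0.03 rad and value of joint clamp_lever above 0.85 rad and horizontal distance between square_mid and pad below 0.03 m and z of square in the frame of pad between 0.002 and 0.008 m and angle between square's own z axis and vertical below 0.06 rad and linear speed of square below 0.02 m/s); the robot touches nothing.
It fails at once if a bystander (tape, timer or bottle) is moved more than 30 mm (distance of any of tape_roll, timer, bottle from where it was at the start of the episode above 0.03 m).
It also fails if it takes over 64 s, if anything falls off the work surface, if the arm or the gripper's body presses on something with over 40 N, if the wrist force passes 120 N, or if a joint passes its speed limit or range.

## Working session

There is one attempt and no reset: what is moved stays moved. The work goes in short steps, Python scripts to look and compute and a tool call to move; the robot and the scene stay as the last step left them, time stands still between calls to the robot, and variables do not carry over. Pictures are saved under pics/ and viewed, at most 10 in all, crops included, and the job is handed in when it is done.

Besides the shell and the picture viewer there is one more tool, called after "Emit:" as name(argument=value, ...) on one line, values as JSON. drive_tool: Moves the arm, as the interface text tells. Its arguments: {"type":"object","properties":{"moves":{"type":"string"},"grip_force":{"type":"number"}},"required":["moves"]}

```bash
mkdir -p pics; python3 - <<'E'
from cell import ctrl,camera,camera_info
import cv2,numpy as np
s=ctrl.sense();print(s);print(ctrl.tip_extent)
for n in("scene","top","wrist"):
    i=camera(n);cv2.imwrite(f"pics/{n}0.png",i[:,:,::-1]);print(n,camera_info(n))
a=[cv2.imread(f"pics/{n}0.png") for n in("top",)]
E
```

```text
{'clock': 0.0, 'joints': array([-1.18250096,  0.41795872, -0.01031067,  1.61416135,  0.00471891,
        1.11070182, -0.05300714]), 'joint_velocities': array([ 0.00044184,  0.00018517, -0.00119992,  0.0004921 ,  0.00179243,
        0.00081503,  0.00083075]), 'effort': array([-1.59477986e-04, -8.64454579e+01,  6.78479187e-01, -4.34928560e+01,
        1.89455057e-02,  6.93707130e-03, -3.19698039e-06]), 'eef_pos': array([0.26029898, 0.56785085, 0.23867515]), 'ee_rot': array([[-9.09057920e-01,  4.16669575e-01, -4.05590228e-04],
       [ 4.16669759e-01,  9.09057216e-01, -1.13559024e-03],
       [-1.04461180e-04, -1.20131449e-03, -9.99999273e-01]]), 'wrist_force': array([-0.75217194, -0.06959021, -0.7004861 ]), 'wrist_torque': array([-0.01269263,  0.02181082, -0.0071357 ]), 'finger_force': 0.0, 'width': 0.9989920350702787}
0.008
scene {'intrinsics': array([[488.67427245,   0.        , 280.69088819],
       [  0.        , 488.67427245, 211.38766484],
       [  0.        ,   0.        ,   1.        ]]), 'origin': array([-0.10355232, -0.71597933,  0.8524418 ]), 'attitude': array([[ 0.73393616
[... 379 characters left out ...]
44087266e-04, -9.81523767e-01,  1.91340103e-01],
       [-9.99989649e-01, -6.29752633e-04, -4.50612236e-03],
       [ 4.54336312e-03, -1.91339222e-01, -9.81513454e-01]])}
wrist {'intrinsics': array([[303.66805875,   0.        , 277.90318172],
       [  0.        , 303.66805875, 207.47322179],
       [  0.        ,   0.        ,   1.        ]]), 'hand_eye': array([[-9.67194359e-04, -9.48476371e-01, -3.16846395e-01,
         8.08268697e-02],
       [ 9.99998420e-01, -4.44840230e-04, -1.72093605e-03,
        -9.16788365e-04],
       [ 1.49132116e-03, -3.16847559e-01,  9.48475303e-01,
        -1.34544691e-01],
       [ 0.00000000e+00,  0.00000000e+00,  0.00000000e+00,
         1.00000000e+00]])}
```

View pics/top0.png

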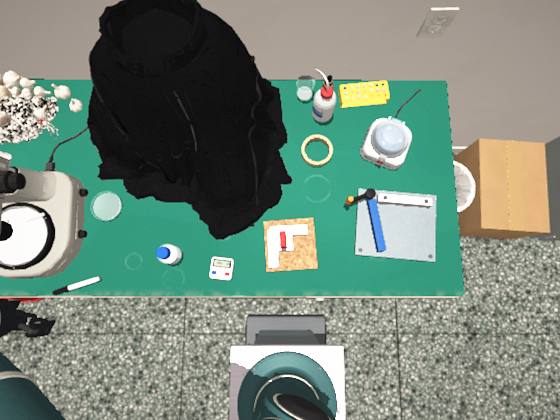

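View pics/scene0.png

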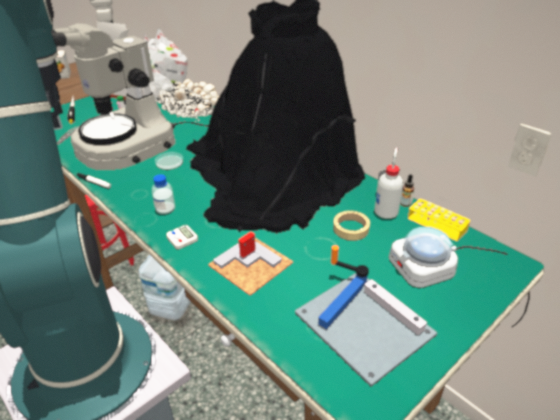

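The top view shows the pad with the square at about (290,245) and its red grip at (284,240). The fixture is at about (397,225), the blue fence at (375,225), the orange knob at (349,202), the tape at (317,150), the timer at (221,268) and the bottle at (168,255). The square and fixture have nearly the same orientation, with their +x,+y corners up-left. A tall black garment stands on the left, to be avoided.

```bash
cat > h.py <<'E'
from cell import ctrl,camera,camera_info
import cv2,numpy as np
def cam(n,s=None):
    i=camera_info(n);K=i["intrinsics"]
    if n=="wrist":
        R=np.array(s["ee_rot"]);H=i["hand_eye"]
        return K,R@H[:3,:3],R@H[:3,3]+s["eef_pos"]
    return K,i["attitude"],i["origin"]
def ray(c,uv,z):
    K,R,o=c;uv=np.atleast_2d(uv).astype(float)
    d=(R@np.linalg.inv(K)@np.c_[uv,np.ones(len(uv))].T).T
    return o+d*((z-o[2])/d[:,2])[:,None]
def biggest(m,roi=None):
    if roi:
        k=np.zeros_like(m);x0,y0,x1,y1=roi;k[y0:y1,x0:x1]=1;m=m*k
    m=m.astype(np.uint8)
    c,_=cv2.findContours(m,cv2.RETR_EXTERNAL,cv2.CHAIN_APPROX_NONE)
    return max(c,key=cv2.contourArea)
def hsv(i): return cv2.split(cv2.cvtColor(i,cv2.COLOR_RGB2HSV))
def rect(c,cn,z):
    P=ray(c,cn.reshape(-1,2),z)[:,:2]
    return cv2.minAreaRect((P*1000).astype(np.float32))
E
python3 - <<'E'
from h import *
i=cv2.cvtColor(cv2.imread("pics/top0.png"),cv2.COLOR_BGR2RGB);c=cam("top");h,s,v=hsv(i)
red=((h<8)|(h>172))&(s>150)&(v>90)
print("grip",rect(c,biggest(red,(265,225,300,255)),.072))
print("pad",rect(c,biggest((h<60)|(s<60),(255,210,325,280)),.005))
print("plate",rect(c,biggest(s<70,(345,185,445,270)),.01))
print("blue",rect(c,biggest((h>100)&(h<125)&(s>120),(345,185,445,270)),.036))
print("knob",ray(c,(349,202),.09),"tape",ray(c,(317,150),.02),"bottle",ray(c,(168,255),.1),"timer",ray(c,(221,268),.016), "garment",ray(c,[(220,238),(287,200),(285,110)],.0))
E
```

```text
grip ((442.01556396484375, 10.78408432006836), (42.266273498535156, 13.603559494018555), 5.306511878967285)
pad ((435.2091979980469, -9.943939208984375), (151.62364196777344, 151.59812927246094), 4.25285005569458)
plate ((494.39569091796875, -316.657958984375), (251.7103729248047, 200.6964569091797), 84.83281707763672)
blue ((493.3130798339844, -258.21649169921875), (161.1125030517578, 29.147937774658203), 10.218523025512695)
knob [[ 0.54459745 -0.17337307  0.09      ]] tape [[ 0.71971034 -0.09304231  0.02      ]] bottle [[0.39752013 0.31876054 0.1       ]] timer [[0.3651246  0.18893133 0.016     ]] garment [[ 0.45319325  0.19716722  0.        ]
 [ 0.5682019  -0.00158598  0.        ]
 [ 0.85888004  0.00437441  0.        ]]
```

Emit:
drive_tool(moves="0 0 -10 -0.151 -0.281 0 -1;0 0 -20 -0.151 -0.281 0 -1;0 0 -30 -0.151 -0.281 0 -1;0 0 -30 -0.151 -0.281 0 -1;0 0 -30 -0.151 -0.281 0 -1;0 0 -30 -0.151 -0.281 0 -1;0 0 -30 -0.151 -0.281 0 -1;0 0 -30 -0.151 -0.281 0 -1;0 0 -30 -0.151 -0.281 0 -1")

```text
clock: 0.9
eef_pos: [0.2808, 0.2452, 0.2393]
ee_rot: [[-0.996, -0.089, -0.0], [-0.089, 0.996, -0.0], [0.0, -0.0, -1.0]]
wrist_force: [0.0, 0.1, 1.0]
width: 1.001
finger_force: 0.0
```

Emit:
drive_tool(moves="0 0 0 -0.009 -0.121 0 -1;0 0 0 -0.009 -0.121 0 -1;0 0 0 -0.009 -0.121 0 -1;0 0 0 -0.12 -0.25 0 -1;0 0 0 -0.12 -0.25 0 -1;0 0 0 -0.12 -0.25 0 -1;0 0 0 -0.12 -0.25 0 -1;0 0 0 -0.12 -0.25 0 -1;0 0 0 -0.12 -0.25 0 -1")

```text
clock: 1.65
eef_pos: [0.4245, 0.0107, 0.239]
ee_rot: [[-0.996, -0.09, -0.001], [-0.09, 0.996, -0.001], [0.001, -0.001, -1.0]]
wrist_force: [-0.8, 0.2, 0.8]
width: 0.998
finger_force: 0.0
```

```bash
python3 - <<'E'
from h import *
st=ctrl.sense();i=camera("wrist");cv2.imwrite("pics/w1.png",i[:,:,::-1]);np.save("s1.npy",st,allow_pickle=True)
c=cam("wrist",st);h,s,v=hsv(i);print(st["eef_pos"],st["joints"])
red=((h<8)|(h>172))&(s>150)&(v>60)
cn=biggest(red);print("grip",rect(c,cn,.072),cv2.boundingRect(cn))
E
```

```text
[0.42449496 0.0106673  0.23898916] [-0.54175406  0.04703452  0.45952643  2.09454262 -0.02320003  1.0056308
  1.59114893]
grip ((437.6578063964844, 10.653687477111816), (53.51520538330078, 14.962004661560059), 3.410482883453369) (271, 177, 16, 50)
```

View pics/w1.png

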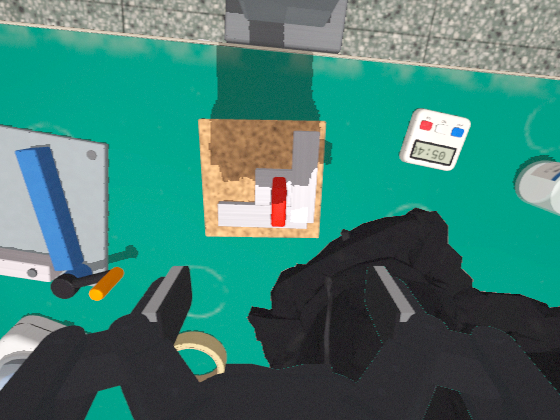

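The view (down = +x world, right = +y) shows the square with its grip at (279,202). Its outer +x edge is at row ~228, its outer +y edge at column ~315. The knob is at (105,285) and the blue fence at (50,205).

```bash
cat > sq.py <<'E'
from h import *
def square(i,c,roi,zt=.017):
    h,s,v=hsv(i)
    m=((s<60)&(v>70))|((((h<8)|(h>172))&(s>150)))
    cn=biggest(m,roi);p=cn.reshape(-1,2)
    P=ray(c,p,zt)[:,:2];P=P[np.argsort(P[:,0])]
    # outer faces: rotate to rough frame by min area rect
    r=cv2.minAreaRect((P*1000).astype(np.float32));a=r[2]%90; a=a-90 if a>45 else a
    for _ in range(3):
        t=np.radians(a);R=np.array([[np.cos(t),-np.sin(t)],[np.sin(t),np.cos(t)]]);Q=P@R
        mx=np.percentile(Q[:,0],99);my=np.percentile(Q[:,1],99)
        ax=Q[(Q[:,0]>mx-.004)&(Q[:,1]<my-.015)];ay=Q[(Q[:,1]>my-.004)&(Q[:,0]<mx-.015)]
        fx=np.polyfit(ax[:,1],ax[:,0],1);fy=np.polyfit(ay[:,0],ay[:,1],1)
        d=np.degrees([-fx[0],fy[0]]);a+=d.mean()
    X=np.median(ax[:,0]);Y=np.median(ay[:,1])
    return a,d,R@[X-.045,Y-.045],(ax.shape,ay.shape,np.ptp(ax[:,1]),np.ptp(ay[:,0]),r)
E
python3 - <<'E'
from sq import *
i=cv2.imread("pics/w1.png")[:,:,::-1].copy();st=np.load("s1.npy",allow_pickle=True).item();c=cam("wrist",st)
print(square(i,c,(200,120,326,238)))
h,s,v=hsv(i)
cn=biggest(((h<60)&(v>60))|(s<60),(195,115,330,242));print("pad",rect(c,cn,.005))
# grip top: far (bottom) edge and center
red=((h<8)|(h>172))&(s>150)&(v>60);ys,xs=np.nonzero(red)
for y in range(175,230,6): print(y,xs[ys==y].min() if (ys==y).any() else 0,xs[ys==y].max()if (ys==y).any() else 0,end=' ; ')
print(ray(c,[(279,ys.max()),(279,ys.min())],.072), ray(c,[(105,285)],.09))
E
```

```text
(np.float64(3.2492954867247894), array([-0.327547,  0.327547]), array([0.4428514 , 0.01021683]), ((85, 2), (88, 2), np.float64(0.10366379362513288), np.float64(0.10348398771471501), ((429.4029846191406, -4.899280548095703), (120.23311614990234, 120.18521118164062), 3.223317861557007)))
pad ((433.9998474121094, -10.579429626464844), (149.44622802734375, 150.0232696533203), 4.198547840118408)
175 0 0 ; 181 273 285 ; 187 272 285 ; 193 272 286 ; 199 272 285 ; 205 272 285 ; 211 272 285 ; 217 271 285 ; 223 271 284 ; 229 0 0 ; [[0.46425321 0.01361469 0.072     ]
 [0.35671222 0.00382802 0.072     ]] [[ 0.54209194 -0.16752467  0.09      ]]
```

Emit:
drive_tool(moves="0 0 2 -0.018 -0.002 0.04 0;0 0 2 -0.018 -0.002 0.08 0;0 0 2 -0.018 -0.002 0.12 0;0 0 2 -0.018 -0.002 0.12 0;0 0 2 -0.018 -0.002 0.12 0", grip_force=80)

```text
clock: 2.12
eef_pos: [0.4402, 0.0124, 0.119]
ee_rot: [[-0.998, -0.06, -0.004], [-0.06, 0.998, -0.001], [0.004, -0.001, -1.0]]
wrist_force: [0.4, -0.2, -0.0]
width: 0.504
finger_force: 0.0
```

Emit:
drive_tool(moves="0 0 0 -0.0025 -0.0024 0.035 0;0 0 0 -0.0025 -0.0024 0.06 0;0 0 0 -0.0025 -0.0024 0.075 0;0 0 0 -0.0025 -0.0024 0.075 0;0 0 0 -0.0025 -0.0024 0.075 1;0 0 0 -0.0025 -0.0024 0.075 1;0 0 0 -0.0025 -0.0024 0.075 1;0 0 0 -0.0025 -0.0024 0.075 1;0 0 0 -0.0025 -0.0024 0.075 1;0 0 0 -0.0025 -0.0024 0.075 1")

```text
clock: 2.95
eef_pos: [0.4456, 0.0102, 0.0468]
ee_rot: [[-0.998, -0.059, 0.003], [-0.059, 0.998, 0.002], [-0.004, 0.001, -1.0]]
wrist_force: [-5.2, 1.5, 23.6]
width: 0.175
finger_force: 78.0
```

```bash
cat > fx.py <<'E'
from h import *
def fit(P,ax):  # line fit robust; ax=1: y as function of x
    x,y=(P[:,0],P[:,1]) if ax else (P[:,1],P[:,0])
    k=np.ones(len(x),bool)
    for _ in range(4):
        f=np.polyfit(x[k],y[k],1);r=y-np.polyval(f,x);k=abs(r)<max(.0012,2*r[k].std())
    return f,k.sum()
E
python3 - <<'E'
from fx import *
i=cv2.imread("pics/top0.png")[:,:,::-1].copy();c=cam("top");h,s,v=hsv(i)
# green-ness transitions, subpixel
g=(i[:,:,1].astype(float)-i[:,:,0])   # green table minus red: high on table
def cross(line,lo,hi):
    t=(lo+hi)/2;k=np.nonzero(np.diff((line>t).astype(int)))[0]
    return [j+(t-line[j])/(line[j+1]-line[j]) for j in k]
print(g[225,425:450].round(),g[245:270,390].round())
lo,hi=g[225,420:430].mean(),g[225,445:455].mean()
R=np.array([(430+cross(g[y,430:455],lo,hi)[0],y) for y in range(198,254)])
B=np.array([(x,245+cross(g[245:275,x],lo,hi)[0]) for x in range(364,430)])
T=np.array([(x,175+cross(g[175:205,x],lo,hi)[0]) for x in range(385,430)])
L=np.array([(345+cross(g[y,345:370],lo,hi)[0],y) for y in range(218,248) if cross(g[y,345:370],lo,hi)])
for n,A,ax in(("R",R,1),("B",B,0),("T",T,0),("L",L,1)):
    for z in (.010,0):
        f,k=fit(ray(c,A,z),ax);print(n,z,f,np.degrees(np.arctan(f[0])),k)
E
```

```text
[  7.   9.   8.   9.   8.   9.   9.   9.   8.   6.  29.  87. 105. 104.
 102. 103. 103. 103. 103. 104. 104. 104. 103. 104. 103.] [  8.   7.   8.   9.   8.   7.   8.   8.   8.   7.   7.   5.   8.  64.
 108. 104. 104. 103. 103. 102. 102. 103. 104. 103. 103.]
R 0.01 [-0.08863549 -0.39826582] -5.065202899058448 56
R 0 [-0.08863549 -0.40211795] -5.065202899058418 56
B 0.01 [0.09114225 0.42179627] 5.2076782641249295 58
B 0 [0.09114225 0.4225394 ] 5.207678264124927 58
T 0.01 [0.08770296 0.62277012] 5.012184738525955 45
T 0 [0.08770296 0.62527929] 5.012184738525925 45
L 0.01 [-0.09048577 -0.15993096] -5.170372327821928 30
L 0 [-0.09048577 -0.16169388] -5.17037232782198 30
```

Emit:
drive_tool(moves="0 0 0 0 0 -0.02 1;0 0 0 0 0 -0.06 1;0 0 0 0 0 -0.1 1;0 0 0 0 0 -0.12 1;0 0 0 0 0 -0.12 1;0 0 0 0 0 -0.12 1")

```text
clock: 3.45
eef_pos: [0.4449, 0.0101, 0.1663]
ee_rot: [[-0.998, -0.059, 0.004], [-0.059, 0.998, 0.002], [-0.004, 0.001, -1.0]]
wrist_force: [-0.3, -0.2, -2.7]
width: 0.177
finger_force: 78.9
```

Emit:
drive_tool(moves="0 0 2 -0.005 -0.03 0 1;0 0 4 -0.009 -0.07 0 1;0 0 6 -0.013 -0.11 0 1;0 0 8.5 -0.017 -0.15 0 1;0 0 8.5 -0.021 -0.19 0 1;0 0 8.5 -0.025 -0.23 0 1;0 0 8.5 -0.029 -0.27 0 1;0 0 8.5 -0.033 -0.31 0 1;0 0 8.5 -0.037 -0.34 0 1;0 0 8.5 -0.037 -0.358 0 1")

```text
clock: 4.28
eef_pos: [0.5014, -0.3491, 0.1633]
ee_rot: [[-0.996, 0.092, -0.002], [0.092, 0.996, -0.001], [0.002, -0.001, -1.0]]
wrist_force: [-0.3, 0.7, -2.4]
width: 0.18
finger_force: 78.9
```

Emit:
drive_tool(moves="0 0 0 0 0 0 1;0 0 0 0 0 0 1;0 0 0 0 0 0 1")

```text
clock: 4.53
eef_pos: [0.5019, -0.3447, 0.1635]
ee_rot: [[-0.996, 0.089, -0.001], [0.089, 0.996, 0.001], [0.001, 0.001, -1.0]]
wrist_force: [0.4, 0.4, -2.1]
width: 0.173
finger_force: 78.9
```

```bash
python3 - <<'E'
from h import *
st=ctrl.sense();i=camera("wrist");cv2.imwrite("pics/w2.png",i[:,:,::-1]);np.save("s2.npy",st,allow_pickle=True)
print(st["wrist_force"])
E
```

```text
[ 0.43665776  0.41045238 -2.14547623]
```

View pics/w2.png

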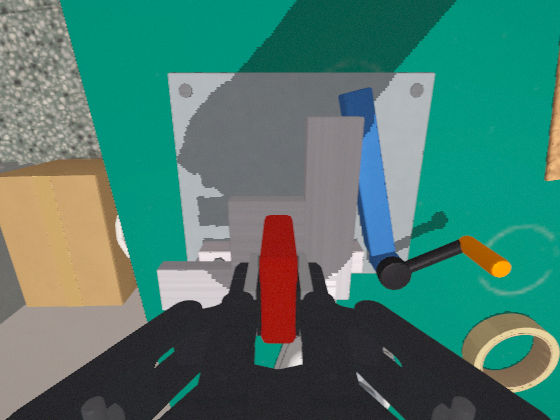

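The plate edge (row 73) is level in the picture, so the held square is parallel to the fixture. The square's leg is left of the blue fence (leg edge ~363, fence ~365-385), with the knob at (500,268). Descending, shifted 5 mm further from the blue fence.

Emit:
drive_tool(moves="0 0 0 0 -0.005 0.035 1;0 0 0 0 -0.005 0.07 1;0 0 0 0 -0.005 0.095 1;0 0 0 0 -0.005 0.105 1;0 0 0 0 -0.005 0.105 1;0 0 0 0 -0.005 0.105 1;0 0 0 0 -0.005 0.105 1")

```text
clock: 5.17
eef_pos: [0.5027, -0.351, 0.0611]
ee_rot: [[-0.996, 0.089, 0.002], [0.089, 0.996, -0.001], [-0.002, -0.001, -1.0]]
wrist_force: [0.1, -0.5, -2.1]
width: 0.172
finger_force: 78.7
```

Emit:
drive_tool(moves="0 0 0 0 0 0.002 1;0 0 0 0 0 0.004 1;0 0 0 0 0 0.005 1;0 0 0 0 0 0.005 1;0 0 0 0 0 0.005 1")

```text
clock: 5.58
eef_pos: [0.5018, -0.3506, 0.0545]
ee_rot: [[-0.996, 0.089, 0.0], [0.089, 0.996, -0.0], [-0.0, -0.0, -1.0]]
wrist_force: [-0.1, 0.2, -2.4]
width: 0.178
finger_force: 78.7
```

Emit:
drive_tool(moves="0 0 0 0 0 0.0015 1;0 0 0 0 0 0.003 1;0 0 0 0 0 0.003 1;0 0 0 0 0 0.003 1")

```text
clock: 5.92
eef_pos: [0.5018, -0.3507, 0.0519]
ee_rot: [[-0.996, 0.09, 0.0], [0.09, 0.996, 0.0], [-0.0, 0.0, -1.0]]
wrist_force: [-4.8, 3.1, 11.6]
width: 0.18
finger_force: 80.9
```

Emit:
drive_tool(moves="0 0 0 -0.002 0 -0.0007 1;0 0 0 -0.004 0 -0.0007 1;0 0 0 -0.006 0 -0.0007 1;0 0 0 -0.006 0 -0.0007 1;0 0 0 -0.006 0 -0.0007 1")

```text
clock: 6.33
eef_pos: [0.5078, -0.3512, 0.052]
ee_rot: [[-0.996, 0.089, -0.0], [0.089, 0.996, -0.0], [0.0, -0.0, -1.0]]
wrist_force: [-2.6, 0.6, 2.3]
width: 0.176
finger_force: 79.7
```

Emit:
drive_tool(moves="0 0 0 -0.001 0 0 1;0 0 0 -0.002 0 0 1;0 0 0 -0.002 0 0 1;0 0 0 -0.002 0 0 1")

```text
clock: 6.67
eef_pos: [0.5079, -0.3513, 0.0521]
ee_rot: [[-0.996, 0.09, -0.003], [0.09, 0.996, 0.001], [0.003, 0.001, -1.0]]
wrist_force: [-16.7, 7.1, 17.1]
width: 0.172
finger_force: 81.9
```

Emit:
drive_tool(moves="0 0 0 0.0012 0.003 -0.0004 1;0 0 0 0.0012 0.008 -0.0004 1;0 0 0 0.0012 0.013 -0.0004 1;0 0 0 0.0012 0.018 -0.0004 1;0 0 0 0.0012 0.023 -0.0004 1;0 0 0 0.0012 0.028 -0.0004 1;0 0 0 0.0012 0.03 -0.0004 1;0 0 0 0.0012 0.03 -0.0004 1")

```text
clock: 7.33
eef_pos: [0.5106, -0.3216, 0.0523]
ee_rot: [[-0.996, 0.089, -0.001], [0.089, 0.996, -0.001], [0.001, -0.001, -1.0]]
wrist_force: [-7.7, -3.8, 2.0]
width: 0.172
finger_force: 79.4
```

Emit:
drive_tool(moves="0 0 0 0 0.004 0 1;0 0 0 0 0.008 0 1;0 0 0 0 0.012 0 1;0 0 0 0 0.015 0 1;0 0 0 0 0.018 0 1;0 0 0 0 0.018 0 1;0 0 0 0 0.018 0 1")

```text
clock: 7.92
eef_pos: [0.5122, -0.3037, 0.0523]
ee_rot: [[-0.996, 0.09, -0.001], [0.09, 0.996, -0.001], [0.001, -0.001, -1.0]]
wrist_force: [-7.0, -4.3, 1.4]
width: 0.178
finger_force: 79.4
```

Emit:
drive_tool(moves="0 0 0 0 0.002 0 1;0 0 0 0 0.003 0 1;0 0 0 0 0.004 0 1;0 0 0 0 0.004 0 1;0 0 0 0 0.004 0 1")

```text
clock: 8.33
eef_pos: [0.5125, -0.3001, 0.0523]
ee_rot: [[-0.996, 0.09, -0.001], [0.09, 0.996, -0.001], [0.001, -0.001, -1.0]]
wrist_force: [-6.5, -4.2, 0.5]
width: 0.176
finger_force: 79.2
```

Emit:
drive_tool(moves="0 0 0 0 0.0005 0 1;0 0 0 0 0.001 0 1;0 0 0 0 0.001 0 1;0 0 0 0 0.001 0 1")

```text
clock: 8.67
eef_pos: [0.5126, -0.2992, 0.0523]
ee_rot: [[-0.996, 0.09, -0.001], [0.09, 0.996, -0.001], [0.001, -0.001, -1.0]]
wrist_force: [-7.6, -6.1, 0.1]
width: 0.175
finger_force: 79.2
```

Emit:
drive_tool(moves="0 0 0 0 0.0005 0 1;0 0 0 0 0.0007 0 1;0 0 0 0 0.0007 0 1;0 0 0 0 0.0007 0 1")

```text
clock: 9.0
eef_pos: [0.5126, -0.2986, 0.0523]
ee_rot: [[-0.996, 0.09, -0.001], [0.09, 0.996, -0.001], [0.001, -0.001, -1.0]]
wrist_force: [-6.4, -6.6, -0.7]
width: 0.173
finger_force: 79.2
```

```bash
python3 - <<'E'
from h import *
st=ctrl.sense();i=camera("wrist");cv2.imwrite("pics/w3.png",cv2.resize(i[0:300,140:480],None,fx=2,fy=2)[:,:,::-1]);cv2.imwrite("pics/w3f.png",i[:,:,::-1]);np.save("s3.npy",st,allow_pickle=True)
i=camera("top");cv2.imwrite("pics/t3.png",i[:,:,::-1]);i=camera("scene");cv2.imwrite("pics/sc3.png",i[:,:,::-1])
print(st["wrist_force"],st["eef_pos"])
E
```

```text
[-6.38845241 -6.621087   -0.7045046 ] [ 0.51260956 -0.29855473  0.05228232]
```

View pics/w3.png

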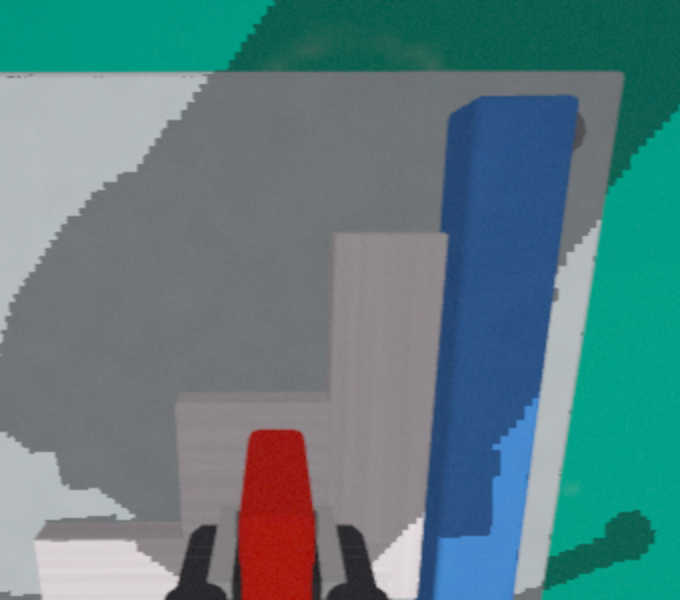

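The square's leg lies against the blue fence with no visible gap (crop column ~445 → ~420). I'll measure the fence's angle against the plate's edge in the same picture.

```bash
cat > bl.py <<'E'
from fx import *
def blue(i,c,roi,pl):
    h,s,v=hsv(i)
    m=((h>103)&(h<125)&(s>120)).astype(np.uint8)
    A=[(np.nonzero(m[y,roi[0]:roi[2]])[0].max()+roi[0]+.5,y) for y in range(roi[1],roi[3]) if m[y,roi[0]:roi[2]].any()]
    P=ray(c,np.array(A),.036);f,k=fit(P,1);b=np.degrees(np.arctan(f[0]))
    g=i[:,:,1].astype(float)-i[:,:,0]; rows=[]
    x0,x1,y0,y1=pl
    for x in range(x0,x1):
        col=i[y0:y1,x].astype(int);sat=col.max(1)-col.min(1)
        k2=np.nonzero(sat<40)[0]
        if len(k2): rows.append((x,y0+k2[0]-.5))
    Q=ray(c,np.array(rows),.005);f2,n2=fit(Q,0);p=-np.degrees(np.arctan(f2[0]))
    return "blue yaw %.2f (%d) end %s; plate yaw %.2f (%d); theta %.4f rad"%(b,k,P[0].round(4),p,n2,np.radians(b-p))
E
python3 - <<'E'
from bl import *
i=cv2.imread("pics/w3f.png")[:,:,::-1].copy();c=cam("wrist",np.load("s3.npy",allow_pickle=True).item())
print(blue(i,c,(340,52,450,280),(140,440,15,60)))
E
```

```text
blue yaw -4.70 (228) end [ 0.4149 -0.2235  0.036 ]; plate yaw -5.04 (300); theta 0.0060 rad
```

Emit:
drive_tool(moves="0 0 0 0 0.0005 0 1;0 0 0 0 0.001 0 1;0 0 0 0 0.001 0 1;0 0 0 0 0.001 0 1")

```text
clock: 9.48
eef_pos: [0.5127, -0.2975, 0.0523]
ee_rot: [[-0.996, 0.09, -0.001], [0.09, 0.996, -0.001], [0.001, -0.001, -1.0]]
wrist_force: [-6.7, -5.7, -0.2]
width: 0.182
finger_force: 79.2
```

Emit:
drive_tool(moves="0 0 0 0 0.0005 0 1;0 0 0 0 0.0007 0 1;0 0 0 0 0.0007 0 1;0 0 0 0 0.0007 0 1")

```text
clock: 9.82
eef_pos: [0.5127, -0.2973, 0.0524]
ee_rot: [[-0.996, 0.09, -0.001], [0.09, 0.996, -0.002], [0.001, -0.002, -1.0]]
wrist_force: [-6.9, -8.5, -0.6]
width: 0.174
finger_force: 79.1
```

```bash
python3 - <<'E'
from bl import *
st=ctrl.sense();i=camera("wrist");c=cam("wrist",st);cv2.imwrite("pics/w4.png",i[:,:,::-1])
print(st["wrist_force"],st["eef_pos"],blue(i,c,(340,52,450,280),(140,440,15,60)))
E
```

```text
[-6.91347238 -8.51292303 -0.60710325] [ 0.51274328 -0.29731899  0.05236075] blue yaw -5.21 (228) end [ 0.415  -0.2222  0.036 ]; plate yaw -5.06 (300); theta -0.0027 rad
```

Emit:
drive_tool(moves="0 0 0 -0.0005 0.0004 0 1;0 0 0 -0.0005 0.0004 0 1;0 0 0 -0.0005 0.0004 0 1;0 0 0 -0.0005 0.0004 0 1;0 0 0 -0.0005 0.0004 0 1;0 0 0 -0.0005 0.0004 0 1;0 0 0 -0.0005 0.0004 0 1;0 0 0 -0.0005 0.0004 0 1;0 0 0 -0.0005 0.0004 0 1;0 0 0 -0.0005 0.0004 0 1")

```text
clock: 10.7
eef_pos: [0.5128, -0.2972, 0.0524]
ee_rot: [[-0.996, 0.091, -0.001], [0.091, 0.996, -0.002], [0.001, -0.002, -1.0]]
wrist_force: [-10.0, -10.0, 1.0]
width: 0.178
finger_force: 79.5
```

Emit:
drive_tool(moves="0 0 0 0 0 0 1;0 0 0 0 0 0 1;0 0 0 0 0 0 1;0 0 0 0 0 0 1;0 0 0 0 0 0 1;0 0 0 0 0 0 1")

```text
clock: 11.2
eef_pos: [0.5128, -0.2972, 0.0524]
ee_rot: [[-0.996, 0.091, -0.001], [0.091, 0.996, -0.002], [0.001, -0.002, -1.0]]
wrist_force: [-9.7, -9.1, 1.7]
width: 0.172
finger_force: 79.5
```

```bash
python3 - <<'E'
from bl import *
st=ctrl.sense();i=camera("wrist");c=cam("wrist",st);cv2.imwrite("pics/w5.png",i[:,:,::-1])
print(st["wrist_force"],st["eef_pos"],blue(i,c,(340,52,450,280),(140,440,15,60)))
# square leg: inner edges at z .022 -> direction of the leg's left edge (rows 130-190)
h,s,v=hsv(i)
E
```

```text
[-9.71556511 -9.05112917  1.72882468] [ 0.51277005 -0.29724345  0.05237349] blue yaw -5.23 (228) end [ 0.4151 -0.2221  0.036 ]; plate yaw -5.07 (300); theta -0.0028 rad
```

Emit:
drive_tool(moves="0 0 0 0.0005 -0.0005 0 1;0 0 0 0.0005 -0.0005 0 1;0 0 0 0.0005 -0.0005 0 0.3;0 0 0 0.0005 -0.0005 0 0.3;0 0 0 0.0005 -0.0005 0 0.3;0 0 0 0.0005 -0.0005 0 0.3;0 0 0 0.0005 -0.0005 0 0.3")

```text
clock: 11.83
eef_pos: [0.5138, -0.2959, 0.0525]
ee_rot: [[-0.996, 0.089, 0.0], [0.089, 0.996, -0.0], [-0.0, 0.0, -1.0]]
wrist_force: [-0.2, -0.7, -0.2]
width: 0.345
finger_force: 0.0
```

Emit:
drive_tool(moves="0 0 0 0.0005 0 -0.015 0.3;0 0 0 0.0005 0 -0.04 0.3;0 0 0 0.0005 0 -0.08 0.3;0 0 0 0.0005 0 -0.12 0.3;0 0 0 0.0005 0 -0.12 0.3;0 0 0 0.0005 0 -0.12 0.3;0 0 0 0.0005 0 -0.12 0.3")

```text
clock: 12.42
eef_pos: [0.5131, -0.2957, 0.1723]
ee_rot: [[-0.996, 0.089, 0.0], [0.089, 0.996, 0.0], [-0.0, 0.0, -1.0]]
wrist_force: [-0.9, 0.5, -0.6]
width: 0.35
finger_force: 0.0
```

```bash
python3 - <<'E'
from h import *
st=ctrl.sense();print(st["eef_pos"],st["ee_rot"]);i=camera("wrist");c=cam("wrist",st);cv2.imwrite("pics/w6.png",i[:,:,::-1]);np.save("s6.npy",st,allow_pickle=True)
j=camera("top");cv2.imwrite("pics/t6.png",j[:,:,::-1])
E
```

```text
[ 0.51308288 -0.29570208  0.17230676] [[-9.96040984e-01  8.88947347e-02  2.90200052e-04]
 [ 8.88948047e-02  9.96040992e-01  2.38045573e-04]
 [-2.67890149e-04  2.62900424e-04 -9.99999930e-01]]
```

View pics/w6.png

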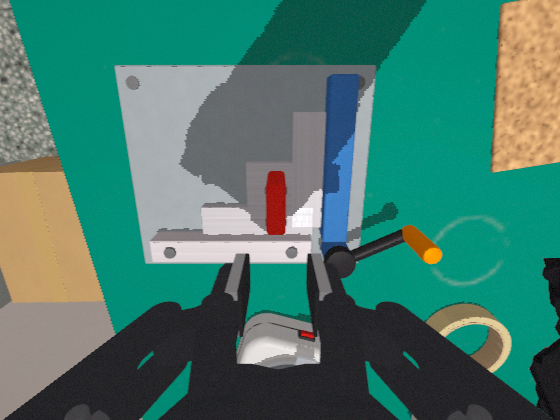

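The square lies in the corner flush to both fences. The knob is still unlocked, its top at (432,256). Now move beside the knob with the fingers shut.

```bash
python3 - <<'E'
from bl import *
i=cv2.imread("pics/w6.png")[:,:,::-1].copy();c=cam("wrist",np.load("s6.npy",allow_pickle=True).item());h,s,v=hsv(i)
k=biggest((h>8)&(h<22)&(s>180)&(v>120),(395,215,450,275)).reshape(-1,2);print(k.min(0),k.max(0))
o=np.array([.4948,-.3117]);t=np.radians(-5.1);R=np.array([[np.cos(t),-np.sin(t)],[np.sin(t),np.cos(t)]])
for uv,z in(((432,255),.092),((407,233),.045)):
    print((R.T@(ray(c,uv,z)[0,:2]-o)*1000).round(1))
print(blue(i,c,(322,80,380,235),(130,370,50,90)))
E
```

```text
[402 225] [441 263]
[ 46.8 137.3]
[ 48.2 136.7]
blue yaw -5.26 (155) end [ 0.4177 -0.2219  0.036 ]; plate yaw -5.16 (240); theta -0.0016 rad
```

Emit:
drive_tool(moves="0 0 0 0.002 0.03 0 1;0 0 0 0.004 0.07 0 1;0 0 0 0.009 0.11 0 1;0 0 0 0.009 0.123 0 1;0 0 0 0.009 0.123 0 1;0 0 0 0.009 0.123 0 1;0 0 0 0.009 0.123 0 1")

```text
clock: 13.1
eef_pos: [0.5147, -0.1735, 0.172]
ee_rot: [[-0.996, 0.09, -0.001], [0.09, 0.996, -0.001], [0.001, -0.001, -1.0]]
wrist_force: [0.3, -0.7, -0.3]
width: 0.001
finger_force: 0.0
```

Emit:
drive_tool(moves="0 0 0 0 0 0.035 1;0 0 0 0 0 0.07 1;0 0 0 0 0 0.095 1;0 0 0 0 0 0.106 1;0 0 0 0 0 0.106 1;0 0 0 -0.01 0 0.106 1;0 0 0 -0.02 0 0.106 1;0 0 0 -0.025 0 0.106 1")

```text
clock: 13.77
eef_pos: [0.5423, -0.1752, 0.068]
ee_rot: [[-0.996, 0.089, 0.003], [0.089, 0.996, -0.0], [-0.003, -0.0, -1.0]]
wrist_force: [-1.7, 1.4, 1.8]
width: -0.001
finger_force: 1.0
```

Emit:
drive_tool(moves="0 0 0 -0.006 0 0 1;0 0 0 -0.012 0.001 0 1;0 0 0 -0.018 0.002 0 1;0 0 0 -0.024 0.002 0 1;0 0 0 -0.03 0.002 0 1;0 0 0 -0.036 0.002 0 1;0 0 0 -0.042 0.001 0 1;0 0 0 -0.048 0 0 1;0 0 0 -0.05 0 0 1")

```text
clock: 14.52
eef_pos: [0.5906, -0.1801, 0.0664]
ee_rot: [[-0.996, 0.09, 0.0], [0.09, 0.996, -0.001], [-0.0, -0.001, -1.0]]
wrist_force: [-1.0, -1.5, 1.0]
width: 0.0
finger_force: 0.8
```

Emit:
drive_tool(moves="0 0 0 -0.003 -0.001 0 1;0 0 0 -0.006 -0.002 0 1;0 0 0 -0.008 -0.002 0 1;0 0 0 -0.008 -0.002 0 1;0 0 0 -0.008 -0.002 0 1")

```text
clock: 14.93
eef_pos: [0.5976, -0.1823, 0.0665]
ee_rot: [[-0.996, 0.089, 0.0], [0.089, 0.996, -0.0], [-0.0, -0.0, -1.0]]
wrist_force: [0.5, 0.3, 0.4]
width: 0.003
finger_force: 0.0
```

Emit:
drive_tool(moves="0 0 0 -0.001 0 0 1;0 0 0 -0.002 0 0 1;0 0 0 -0.002 0 0 1;0 0 0 -0.002 0 0 1")

```text
clock: 15.27
eef_pos: [0.5993, -0.1826, 0.0664]
ee_rot: [[-0.996, 0.09, -0.0], [0.09, 0.996, -0.0], [0.0, -0.0, -1.0]]
wrist_force: [-3.0, -1.1, 0.2]
width: 0.002
finger_force: 1.4
```

Emit:
drive_tool(moves="0 0 0 -0.002 0 0 1;0 0 0 -0.003 0 0 1;0 0 0 -0.003 0 0 1;0 0 0 -0.003 0 0 1")

```text
clock: 15.6
eef_pos: [0.5999, -0.1826, 0.0661]
ee_rot: [[-0.996, 0.09, -0.005], [0.09, 0.996, 0.002], [0.005, 0.001, -1.0]]
wrist_force: [-23.6, 3.7, 15.8]
width: 0.0
finger_force: 11.7
```

Emit:
drive_tool(moves="0 0 0 -0.002 0 0 1;0 0 0 -0.003 0 0 1;0 0 0 -0.003 0 0 1;0 0 0 -0.003 0 0 1")

```text
clock: 15.93
eef_pos: [0.6003, -0.1826, 0.0659]
ee_rot: [[-0.996, 0.091, -0.01], [0.091, 0.996, 0.003], [0.01, 0.002, -1.0]]
wrist_force: [-44.2, 9.1, 31.6]
width: -0.003
finger_force: 22.2
```

Hard stop reached. Back off, lift, and return over the grip.

Emit:
drive_tool(moves="0 0 0 0.01 0 0 1;0 0 0 0.035 0 0 1;0 0 0 0.035 0 -0.035 1;0 0 0 0.035 0 -0.07 1;0 0 0 0.06 -0.02 -0.105 1;0 0 0 0.085 -0.05 -0.105 0.3;0 0 0 0.085 -0.09 -0.105 0.3;0 0 0 0.085 -0.12 -0.105 0.3;0 0 0 0.085 -0.12 -0.105 0.3;0 0 0 0.085 -0.12 -0.105 0.3")

```text
clock: 16.77
eef_pos: [0.5098, -0.2964, 0.1717]
ee_rot: [[-0.996, 0.092, 0.001], [0.092, 0.996, -0.001], [-0.001, -0.001, -1.0]]
wrist_force: [0.8, 0.9, -0.1]
width: 0.349
finger_force: 0.0
```

```bash
python3 - <<'E'
from bl import *
from sq import square
st=ctrl.sense();print(st["eef_pos"],st["ee_rot"]);i=camera("wrist");c=cam("wrist",st);cv2.imwrite("pics/w7.png",i[:,:,::-1]);np.save("s7.npy",st,allow_pickle=True)
h,s,v=hsv(i);k=biggest(((h<8)|(h>172))&(s>150)&(v>60),(200,120,350,270));print(cv2.boundingRect(k),rect(c,k,.077))
E
```

```text
[ 0.50975658 -0.29641052  0.17165265] [[-9.95756541e-01  9.20243948e-02  6.48812274e-04]
 [ 9.20239802e-02  9.95756584e-01 -6.42294100e-04]
 [-7.05165819e-04 -5.79862264e-04 -9.99999583e-01]]
(267, 175, 20, 64) ((504.9769287109375, -298.5464782714844), (14.944533348083496, 52.87448501586914), 85.14879608154297)
```

View pics/w7.png

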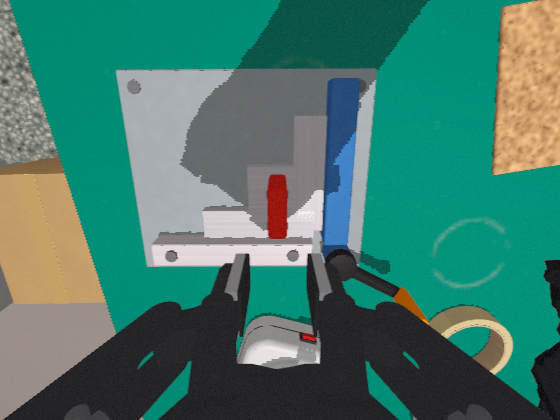

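The lever now points to lock (knob about (410,305)). The square and blue fence are still flush. Regrasp.

Emit:
drive_tool(moves="0 0 0 -0.003 -0.0005 0.03 0.3;0 0 0 -0.003 -0.0005 0.065 0.3;0 0 0 -0.003 -0.0005 0.095 0.3;0 0 0 -0.003 -0.0005 0.112 0.3;0 0 0 -0.003 -0.0005 0.116 0.3;0 0 0 -0.003 -0.0005 0.116 0.3")

```text
clock: 17.32
eef_pos: [0.5131, -0.2943, 0.0547]
ee_rot: [[-0.996, 0.088, -0.002], [0.088, 0.996, 0.001], [0.002, 0.001, -1.0]]
wrist_force: [0.2, -0.4, 1.2]
width: 0.349
finger_force: 0.0
```

Emit:
drive_tool(moves="0 0 0 0 0 0 1;0 0 0 0 0 0 1;0 0 0 0 0 0 1;0 0 0 0 0 0 1;0 0 0 0.002 -0.003 -0.001 1;0 0 0 0.003 -0.005 -0.002 1;0 0 0 0.004 -0.007 -0.003 1;0 0 0 0.004 -0.007 -0.005 1;0 0 0 0.004 -0.007 -0.005 1")

```text
clock: 18.07
eef_pos: [0.5087, -0.3023, 0.0611]
ee_rot: [[-0.996, 0.089, 0.001], [0.089, 0.996, -0.0], [-0.001, -0.0, -1.0]]
wrist_force: [0.9, -0.2, -2.5]
width: 0.17
finger_force: 78.5
```

Emit:
drive_tool(moves="0 0 0 0 0 -0.03 1;0 0 0 0 0 -0.07 1;0 0 0 0 0 -0.105 1;0 0 0 0 0 -0.105 1;0 0 0 0 0 -0.105 1")

```text
clock: 18.48
eef_pos: [0.5094, -0.3024, 0.1673]
ee_rot: [[-0.996, 0.089, 0.003], [0.089, 0.996, -0.001], [-0.003, -0.001, -1.0]]
wrist_force: [-0.1, 0.5, -2.2]
width: 0.175
finger_force: 78.8
```

```bash
python3 - <<'E'
from bl import *
st=ctrl.sense();print(st["eef_pos"],st["ee_rot"],st["width"],st["wrist_force"]);i=camera("wrist");c=cam("wrist",st);cv2.imwrite("pics/w8.png",i[:,:,::-1])
print(blue(i,c,(322,85,380,230),(130,370,50,90)))
E
```

```text
[ 0.50936267 -0.30237302  0.1672931 ] [[-9.96032194e-01  8.89306898e-02  3.34674161e-03]
 [ 8.89280521e-02  9.96037619e-01 -9.29148257e-04]
 [-3.41611034e-03 -6.27842365e-04 -9.99993968e-01]] 0.1751928054422951 [-0.08162482  0.45401743 -2.23568099]
blue yaw -5.65 (145) end [ 0.4192 -0.2212  0.036 ]; plate yaw -4.92 (240); theta -0.0128 rad
```

View pics/w8.png

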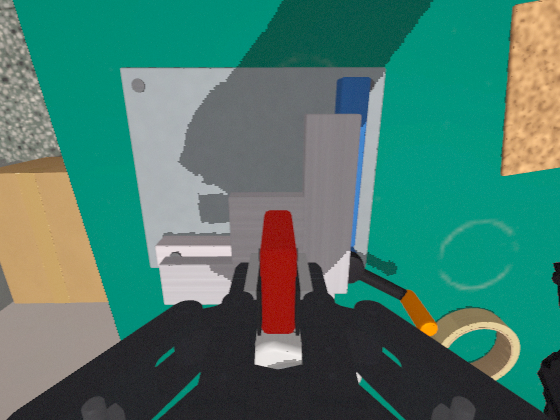

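The square is lifted, the knob is at lock (428,328), and the blue fence is about −0.01 rad from square, which is within tolerance. Carry the square to the pad.

Emit:
drive_tool(moves="0 0 -1 0.01 0.03 0 1;0 0 -3 0.02 0.07 0 1;0 0 -5 0.031 0.11 0 1;0 0 -7 0.043 0.15 0 1;0 0 -9 0.055 0.19 0 1;0 0 -9 0.066 0.23 0 1;0 0 -9 0.078 0.27 0 1;0 0 -9 0.087 0.295 0 1;0 0 -9 0.087 0.301 0 1;0 0 -9 0.087 0.301 0 1")

```text
clock: 19.37
eef_pos: [0.4479, 0.0075, 0.1645]
ee_rot: [[-0.997, -0.071, -0.002], [-0.071, 0.997, 0.0], [0.002, 0.0, -1.0]]
wrist_force: [0.4, 0.3, -2.6]
width: 0.175
finger_force: 79.0
```

Emit:
drive_tool(moves="0 0 0 0 0 0.035 1;0 0 0 0 0 0.07 1;0 0 0 0 0 0.1 1;0 0 0 0 0 0.108 1;0 0 0 0 0 0.108 1;0 0 0 0 0 0.108 1")

```text
clock: 19.87
eef_pos: [0.4489, 0.0043, 0.0579]
ee_rot: [[-0.998, -0.066, -0.001], [-0.066, 0.998, -0.001], [0.001, -0.001, -1.0]]
wrist_force: [0.3, -0.0, -1.5]
width: 0.17
finger_force: 79.0
```

Emit:
drive_tool(moves="0 0 0 0 0 0.003 1;0 0 0 0 0 0.005 1;0 0 0 0 0 0.0065 1;0 0 0 0 0 0.0065 1;0 0 0 0 0 0.0065 1")

```text
clock: 20.28
eef_pos: [0.4493, 0.0053, 0.0516]
ee_rot: [[-0.998, -0.068, 0.002], [-0.068, 0.998, 0.0], [-0.002, 0.0, -1.0]]
wrist_force: [0.2, -1.9, 7.1]
width: 0.174
finger_force: 80.3
```

Touched down. Release, rise and check.

Emit:
drive_tool(moves="0 0 0 0 0 0 0.2;0 0 0 0 0 0 0.2;0 0 0 0 0 0 0.2;0 0 0 0 0 0 0.2;0 0 0 0 0 -0.03 0.2;0 0 0 0 0 -0.07 0.2;0 0 0 0 0 -0.11 0.2;0 0 0 0 0 -0.15 0.2;0 0 0 0 0 -0.18 0.2;0 0 0 0 0 -0.18 0.2")

```text
clock: 21.12
eef_pos: [0.4509, 0.0054, 0.2362]
ee_rot: [[-0.998, -0.067, 0.007], [-0.067, 0.998, 0.002], [-0.008, 0.002, -1.0]]
wrist_force: [0.2, -0.6, 0.5]
width: 0.401
finger_force: 0.0
```

```bash
python3 - <<'E'
from bl import *
from sq import square
st=ctrl.sense();i=camera("wrist");c=cam("wrist",st);cv2.imwrite("pics/w9.png",i[:,:,::-1]);print(st["eef_pos"],st["wrist_force"])
try: print(square(i,c,(195,125,335,245)))
except Exception as e: print(e)
j=camera("top");cv2.imwrite("pics/t9.png",j[:,:,::-1])
cv2.imwrite("pics/m9.png",np.hstack([cv2.resize(i,(440,330)),cv2.resize(j[100:300,190:460],(360,330))])[:,:,::-1])
# blue angle from top view: outer (left) edge, before (t6 pressed) and now
for n in("t6","t9"):
    a=cv2.imread(f"pics/{n}.png")[:,:,::-1].copy();h,s,v=hsv(a);m=(h>103)&(h<125)&(s>120)
    k=biggest(m,(345,185,445,270));print(n,rect(cam("top"),k,.036))
E
```

```text
[0.45085523 0.00540133 0.2362109 ] [ 0.19502652 -0.59952982  0.47594424]
(np.float64(4.0279072976391905), array([-0.13850992,  0.13856276]), array([0.44615544, 0.00269691]), ((86, 2), (76, 2), np.float64(0.10330864252177817), np.float64(0.08458768384605964), ((442.291748046875, -11.943496704101562), (100.004638671875, 120.11841583251953), 3.8032450675964355)))
t6 ((496.083740234375, -236.81227111816406), (25.58869743347168, 146.94039916992188), 85.17523193359375)
t9 ((495.07568359375, -236.17550659179688), (27.555742263793945, 167.08143615722656), 86.41410827636719)
```

View pics/m9.png

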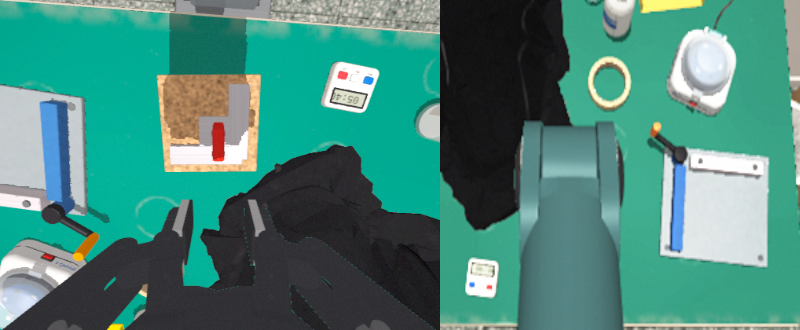

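The square lies flat and centred on the pad, the lever is locked and the bystanders are untouched. One precise check of the blue fence angle from the top view, fitting both long edges.

```bash
python3 - <<'E'
from fx import *
c=cam("top")
I=np.mean([camera("top") for _ in range(1)],0)
b=I[:,:,2]-I[:,:,0]   # blue - red : blue fence high, plate ~0
gr=I[:,:,2]-I[:,:,1]  # blue-green: high on fence, <=0 elsewhere
for side in(0,1):
    A=[]
    for y in range(208,250):
        l=gr[y,345:400];p=l.max();k=np.nonzero(l>p/2)[0]
        j=k[0]-1 if side==0 else k[-1]
        A.append((345+j+(p/2-l[j])/(l[j+1]-l[j]),y))
    f,n=fit(ray(c,np.array(A),.036),1);print(side,np.degrees(np.arctan(f[0])),n)
w=cv2.imread("pics/w9.png")[:,:,::-1].copy()
E
```

```text
0 -5.57374753478848 42
1 -5.698977507710309 42
```

```bash
python3 -c "
from cell import hand_in
print(hand_in())"
```

```text
the job is handed in; nothing more can be done
None
```

I handed the job in after about 21 s of the 64 s allowed, but the hand-in gave no verdict. By my last camera measurements the blue fence is about −0.009 rad from square (limit 0.03), the lever was pushed to its hard stop, the square lies flat near the middle of its pad, and nothing around it looks moved.

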